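# Lock the device clamp with the pin spanner and switch on

### The job

The power device in the clamp is still loose: take the T-handled pin spanner from its rest, set both of its pins fully into the two holes of the clamp's ring, and only then turn the ring clockwise (seen from above) to its stop. Hang the spanner back on its rest the way it hung before, let go of it, and after that throw the isolator lever all the way over to its other end. Leave the other things on the bench where they are.

Things in the scene. Friction and masses are not known exactly. Their poses are not given: they have to be found in the camera images.
- clamp: Device clamp fixed to the bench. Dark steel base plate 130 x 110 x 14 mm, round grey housing 108 mm across up to z 48 mm, two flat copper bus bars that reach 97 mm from the axis along +x and -x (24 mm wide, top at z 34 mm). Origin: on the ring's axis at bench level; z up, x along the bus bars.
- lock_ring (a joint): Flat steel ring on top of the clamp, 96 mm outside, 36 mm bore, z 48.5 to 59.5 mm. Value: its clockwise turn seen from above, rad; starts at 0 to 0.25, hard stop at 1.25 (locked). It stays where left; friction 0.12 N m plus 0.06 per rad/s. The line through its holes lies (1.25 - value) rad anticlockwise of the clamp's x axis: when locked, the holes point along the bus bars.
- hole_a (a point): Centre of the mouth of one of the two round blind holes in the ring's top face (z 59.5 mm): 11 mm diameter, 9 mm deep, 30 mm from the ring's axis, straight across from hole_b.
- hole_b (a point): Mouth of the other hole, the same, 60 mm from hole_a. Either pin may go in either hole.
- spanner: Loose steel T-handled pin spanner, about 0.3 kg, the same either way round. Origin midway between the lower ends of the pins; z up the shaft, x along the crossbar. Pins 7 mm diameter, bevelled, at x +30 and -30 mm, z 0 to 8 mm; head 74 (x) x 18 (y) mm, z 8 to 22, lies on the ring when the pins are home; shaft 16 mm diameter; crossbar 136 (x) x 16 (y) mm, z 56 to 72.
- spanner_grip (a point): Centre of the spanner's crossbar, where to grasp it across its 16 mm width from above.
- pin_a (a point): Lower end of the spanner's pin at x = +30 mm.
- pin_b (a point): Lower end of the spanner's pin at x = -30 mm.
- rest: Grey metal rest fixed to the bench, origin under its centre, z up. Base 130 (x) x 66 (y) x 10 mm; two upright plates at x +51 and -51 mm, 8 mm thick, 50 mm wide, tops at z 75 mm with 9 mm high cheeks that leave a notch 32 mm wide (y). The crossbar lies along x in the notches; shaft and head hang down in the 94 mm between the plates.
- rest_seat (a point): Where the centre of the crossbar is when the spanner hangs on its rest: 83 mm above the rest's origin.
- isolator_base: Isolator switch fixed to the bench: grey block 70 (x) x 50 (y) x 25 mm with a lever on top. Origin under its centre; the lever swings in its x-z plane about a pivot 22 mm above the origin.
- isolator (a joint): Lever angle, rad: 0 leaning 0.5 rad to the base's -x (off), 1.0 leaning 0.5 rad to its +x (on, stop). Starts at 0 to 0.15. Stays where it is left; light friction, about 1 N at the ball.
- isolator_tip (a point): Centre of the black ball, 26 mm diameter, at the lever's end, 80 mm from the pivot; the rod is 10 mm thick.
- transformer: Bystander: loose transformer, 64 x 50 x 44 mm, origin under its centre.
- capacitor: Bystander: loose black capacitor can standing, 32 mm diameter, 48 mm high, origin under its centre.
- toroid: Bystander: loose copper-wound ring inductor lying flat, 57 mm across, 24 mm high, origin under its centre.
- multimeter: Bystander: loose multimeter lying flat, 85 x 165 x 46 mm, origin under its centre.
- screwdriver: Bystander: loose screwdriver lying, 170 mm long, 26 mm thick, origin under its middle.
- heatsink: Bystander: loose finned aluminium heat sink, 40 x 60 x 31 mm, origin under its centre.

How it is judged:
On the way, in this order (a step that is already met when the one before it is completed fails the run):
1. both pins of the spanner are in the two holes of the ring, at least 5 mm deep, while the ring is still unturned (value under 0.45) (((z of pin_a in the frame of hole_a below -0.005 m and horizontal distance between pin_a and hole_a below 0.004 m and z of pin_b in the frame of hole_b below -0.005 m and horizontal distance between pin_b and hole_b below 0.004 m) or (z of pin_a in the frame of hole_b below -0.005 m and horizontal distance between pin_a and hole_b below 0.004 m and z of pin_b in the frame of hole_a below -0.005 m and horizontal distance between pin_b and hole_a below 0.004 m)) and value of joint lock_ring below 0.45 rad), for 0.1 s.
2. with both pins still in the holes the ring is turned clockwise to its stop (value above 1.15) (((z of pin_a in the frame of hole_a below -0.005 m and horizontal distance between pin_a and hole_a below 0.004 m and z of pin_b in the frame of hole_b below -0.005 m and horizontal distance between pin_b and hole_b below 0.004 m) or (z of pin_a in the frame of hole_b below -0.005 m and horizontal distance between pin_a and hole_b below 0.004 m and z of pin_b in the frame of hole_a below -0.005 m and horizontal distance between pin_b and hole_a below 0.004 m)) and value of joint lock_ring above 1.15 rad), for 0.1 s.
3. the spanner hangs on its rest again, let go and at rest, the ring still locked (distance between spanner_grip and rest_seat below 0.02 m and angle between the x axis of spanner and the x axis of rest, either way round below 0.2 rad and angle between spanner's own z axis and vertical below 0.1 rad and linear speed of spanner below 0.02 m/s and contact force between the fingers and spanner below 0.1 N and value of joint lock_ring above 1.15 rad), for 0.2 s.
At the end, for the whole second after the job is handed in: Ring at its stop (value above 1.15 of 1.25), isolator thrown (above 0.85 of 1.0), spanner hanging released, upright and still on its rest: crossbar centre within 20 mm of rest_seat, along the rest's x within 0.2 rad either way round, tilt under 0.1 rad (all of step 3 and value of joint isolator above 0.85 rad); the robot touches nothing.
It fails at once if the isolator is past half way while the ring is not locked or the spanner is not back on its rest (value of joint isolator above 0.5 rad and (not (value of joint lock_ring above 1.15 rad) or distance between spanner_grip and rest_seat above 0.03 m)).
It fails at once if a bystander is moved more than 30 mm (distance of any of transformer, capacitor, toroid, multimeter, screwdriver, heatsink from where it was at the start of the episode above 0.03 m).
It also fails if it takes over 58 s, if anything falls off the work surface, if the arm or the gripper's body presses on something with over 40 N, if the wrist force passes 120 N, or if a joint passes its speed limit or range.

### The arm

A 7-joint arm with a two-finger parallel gripper is mounted at the origin on the work surface. World frame = base frame: x ahead of the robot, y to its left, z up, the work surface at z = 0. Lengths are in m, angles in rad, forces in N, time in s.
With the tool pointing down it reaches from about 0.4 to 0.85 m from the base axis. Payload 10.4 kg.
Tool frame: the origin (TCP) lies midway between the tips of the shut fingers; the grasp point (between the pads) lies 19 mm behind it (manip.grasp_offset is the distance from the TCP to the grasp point, in m); z points along the fingers, y is the line along which they close (so a half turn about z gives the same grasp; the last joint's range is limited). The gripper opens to 85 mm and grips with 20 to 120 N. Pads are 22 mm wide; open, the fingers measure 114 mm over their backs; the gripper's body (76 mm by 85 mm) begins 54 mm behind the grasp point. The pads swing forward as they close: fully open they stand 13 mm farther back than shut.
Start: joints at [1.088, 0.332, -0.065, 1.46, 0.022, 1.35, -0.088], TCP at [0.277, -0.56, 0.231] pointing down, gripper open.
Joint ranges: [-2.6, 2.6], [-0.5, 2.12], [-1.47, 1.34], [0.16, 2.42], [-1.27, 4.41], [0.06, 2.06], [-2.6, 2.6]. Speed limits (rad/s): [2.22, 2.22, 2.79, 2.79, 3.14, 3.14, 3.14].

### API

Orientations are given as a unit quaternion [x, y, z, w].
In Python, from workcell import manip gives the robot as it stands.
- The arm moves only by the tool move_tool, called after "Request:" as name(argument=value, ...) on one line, values as JSON. Schema: {"type":"object","properties":{"rows":{"type":"object","properties":{"increments":{"type":"array","items":{"type":"array","items":{"type":"number"},"minItems":7,"maxItems":7},"minItems":1,"maxItems":20}},"additionalProperties":false,"required":["increments"]},"grip_n":{"type":"number"},"only":{"type":"string"},"quiet":{"type":"boolean"},"lines":{"type":"string"}},"required":["rows"],"additionalProperties":false}. rows is an object whose key "increments" holds a list of rows, 1 to 20 of them, each of 7 numbers: a rotation vector rx, ry, rz in normalised numbers (1 is pi/2 rad), then dx, dy, dz in normalised numbers (1 is 1000 mm), then the opening from 0.0 (shut) to 1.0 (fully open); each row is the pose to reach, as a shift and turn from the pose commanded when the call began, along the tool's axes at that moment; what a row does not reach only later rows make up. A row lasts 1/8 s, in which the tool goes at most 0.0625 m and 0.188 rad, less where a joint would pass 70% of its speed; a pose out of reach is approached as far as the arm can. The fingers move at their own pace and stop on an object; grip_n is the grip in N (left out, the last holds). Time passes only in rows, so rows that do not move let the fingers close. The tool returns the time, the measured TCP pose, the force, the opening and the grip force at its end. only (a regular expression) keeps the lines of the reply that match it, lines (a string "A,B") keeps lines A to B, and quiet returns only ok. Shift and turn numbers lie between -1 and 1, and a call with a number outside is refused. Input that does not fit is refused with a message, and nothing moves.
- manip.get_obs(): the state, without advancing time (a new reading comes with each control period).
- manip.camera(name): name is "scene" or "top" or "wrist"; returns the picture (420x560x3 uint8, blue, green, red); there is no depth.
- manip.calibration(name): a dict with "fx", "fy", "cx", "cy" (pixels), "world_from_camera" (4x4, takes a point from camera to world coordinates); the wrist camera has in their place "tool_from_camera" (4x4, takes a point from camera to tool coordinates, whose origin is the TCP and whose axes are the flange's). Camera axes: x right, y up, looking along -z (the intrinsics and any distortion apply to the point x, -y, -z); pixel columns grow to the right and rows downward; lengths in m; the calibration is good to about 2 mm. The wrist camera is an equidistant fisheye: a pixel r from the principal point sees the ray r / f radians off the axis. A picture is of the moment at which its call begins: read the wrist's pose just before it. calibration takes no time and is no camera call.
- manip.hand_in(): hands the job in; it is judged then, once.
The state is a dict: "clock": time; "joint_pos": joint angles; "joint_velocities": joint speeds; "tau": joint torques, N m; "position": TCP position; "ee_rot": TCP orientation; "ft_force": force on the tool from outside, world axes, zero at the start; "torque": the same for the moment, N m; "grip_width": opening from 0.0 (shut) to 1.0 (fully open); "grasp_force": force on a finger pad.
Only numpy, scipy, OpenCV 4.12 (cv2) and the standard library are available. Lean on these libraries where they do the work, as an engineer would, in place of code of your own. Each camera call takes 0.05 s, during which the arm holds its last target. There are 200 camera calls.

## Working session

There is one attempt and no reset: what is moved stays moved. The work goes in short steps, Python scripts to look and compute and a tool call to move; the robot and the scene stay as the last step left them, time stands still between calls to the robot, and variables do not carry over. Pictures are saved under pics/ and viewed, at most 10 in all, crops included, and the job is handed in when it is done.

```bash
ls; mkdir -p pics
```

Run:
```python
from workcell import manip
import cv2,numpy as np
np.set_printoptions(precision=4,suppress=True)
o=manip.get_obs()
print(o['clock'],o['position'],o['ee_rot'],o['ft_force'],manip.grasp_offset)
for n in ['scene','top','wrist']:
    c=manip.calibration(n);print(n,c)
    cv2.imwrite(f'pics/{n}0.png',manip.camera(n))
```

```text
pics
workcell.py
0.0 [ 0.2772 -0.5597  0.2305] [ 0.9737  0.2279 -0.0002 -0.0007] [ 0.9151 -0.5347 -0.0972] 0.0187
scene {'fx': 508.62168023665066, 'fy': 508.62168023665066, 'cx': 279.60994584043556, 'cy': 209.25734868260147, 'world_from_camera': array([[-0.7744, -0.5225,  0.3568,  1.0111],
       [ 0.6327, -0.6387,  0.4379,  0.5318],
       [-0.0009,  0.5649,  0.8252,  1.0524],
       [ 0.    ,  0.    ,  0.    ,  1.    ]])}
top {'fx': 421.0045271579776, 'fy': 421.0045271579776, 'cx': 277.93075095411695, 'cy': 210.99167214949173, 'world_from_camera': array([[-0.0256,  0.9881, -0.1514,  0.4291],
       [-0.9996, -0.0276, -0.0112,  0.0107],
       [-0.0152,  0.1511,  0.9884,  1.0281],
       [ 0.    ,  0.    ,  0.    ,  1.    ]])}
wrist {'fx': 325.19226210127806, 'fy': 325.19226210127806, 'cx': 279.943905552936, 'cy': 206.66638687473, 'tool_from_camera': array([[-0.0005,  0.9525,  0.3044,  0.0783],
       [ 1.    ,  0.0005, -0.0001,  0.0014],
       [-0.0002,  0.3044, -0.9525, -0.1416],
       [ 0.    ,  0.    ,  0.    ,  1.    ]])}
```

View pics/top0.png

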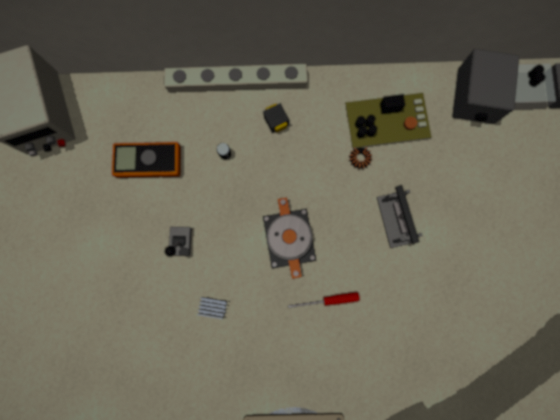

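View pics/scene0.png

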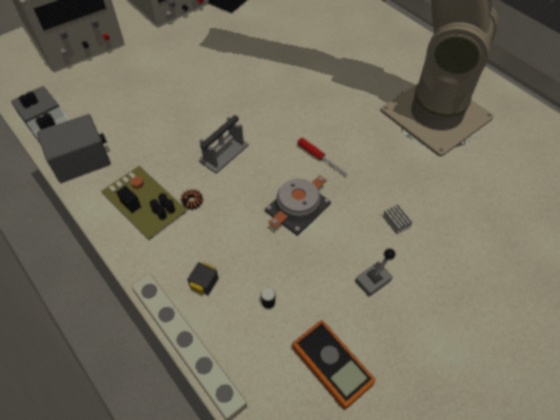

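The top view shows the spanner in its rest near px (404,215), the clamp near (289,236) with its ring holes around (277,234)/(303,239), and the isolator at (180,240) with its ball at (170,251). The scene view agrees. Next come rough positions.

Create h.py:
```python
import numpy as np,cv2
from workcell import manip
from scipy.spatial.transform import Rotation as R
np.set_printoptions(precision=4,suppress=True)
def ray(n,px,pose=None):
    c=manip.calibration(n);u=(px[0]-c['cx'])/c['fx'];v=(px[1]-c['cy'])/c['fy']
    if n=='wrist':
        r=np.hypot(u,v);s=np.sin(r)/max(r,1e-9);d=np.array([u*s,-v*s,-np.cos(r)])
        T=np.eye(4);T[:3,:3]=R.from_quat(pose[1]).as_matrix();T[:3,3]=pose[0];W=T@c['tool_from_camera']
    else: d=np.array([u,-v,-1]);W=c['world_from_camera']
    return W[:3,3],W[:3,:3]@d
def onz(n,px,z,pose=None):
    o,d=ray(n,px,pose);return o+d*(z-o[2])/d[2]
def shot(name):
    o=manip.get_obs();p=(np.array(o['position']),np.array(o['ee_rot']))
    im=manip.camera('wrist');cv2.imwrite(f'pics/{name}.png',im);np.savez(f'pics/{name}.npz',p=p[0],q=p[1]);return im,p
def load(name):
    d=np.load(f'pics/{name}.npz');return cv2.imread(f'pics/{name}.png'),(d['p'],d['q'])
def intool(pt=None,yaw_dir=None):
    """shift in tool axes from present pose to world TCP pt"""
    o=manip.get_obs();M=R.from_quat(o['ee_rot']).as_matrix()
    return M.T@(np.array(pt)-o['position'])
```

Run:
```python
from h import *
for k,px,z in [('span ends',(400,188),.083),('',(415,242),.083),('ring c',(289,236),.0595),('bar1',(284,202),.034),('bar2',(296,274),.034),('ha',(277,234),.0595),('hb',(303,239),.0595),('ball',(170,251),.09),('iso',(180,240),.025)]: print(k,onz('top',px,z))
o=manip.get_obs();M=R.from_quat(o['ee_rot']).as_matrix();print(M)
```

```text
span ends [ 0.6191 -0.2582  0.083 ]
 [ 0.4952 -0.2831  0.083 ]
ring c [ 0.5185 -0.0024  0.0595]
bar1 [0.6028 0.0068 0.034 ]
bar2 [ 0.4315 -0.0164  0.034 ]
ha [0.5238 0.0251 0.0595]
hb [ 0.5107 -0.0344  0.0595]
ball [0.4893 0.2643 0.09  ]
iso [0.5191 0.2582 0.025 ]
[[ 0.8961  0.4438 -0.0005]
 [ 0.4438 -0.8961  0.0009]
 [-0.     -0.0011 -1.    ]]
```

Careful with the scale: turns go in shares of pi/2 rad. That gives: 0.26 rad / 1.5708 = 0.1655.

Request:
move_tool(rows={"increments":[[0,0,0.1655,0.38,-0.136,0,1],[0,0,0.1655,0.38,-0.136,0,1],[0,0,0.1655,0.38,-0.136,0,1],[0,0,0.1655,0.38,-0.136,0,1],[0,0,0.1655,0.38,-0.136,0,1],[0,0,0.1655,0.38,-0.136,0,1],[0,0,0.1655,0.38,-0.136,0,1],[0,0,0.1655,0.38,-0.136,0,1],[0,0,0.1655,0.38,-0.136,0,1],[0,0,0.1655,0.38,-0.136,0,1]]}, grip_n=40)

```text
clock: 1.4
position: [0.5566, -0.2711, 0.2313]
ee_rot: [0.995, 0.099, -0.0, 0.0]
ft_force: [0.2, -0.8, 0.4]
grip_width: 1.002
grasp_force: 0.0
```

```bash
python3 -c "
from h import *
im,p=shot('w1');print(p)"
```

```text
(array([ 0.5566, -0.2711,  0.2313]), array([ 0.9951,  0.0986, -0.0002,  0.0003]))
```

View pics/w1.png

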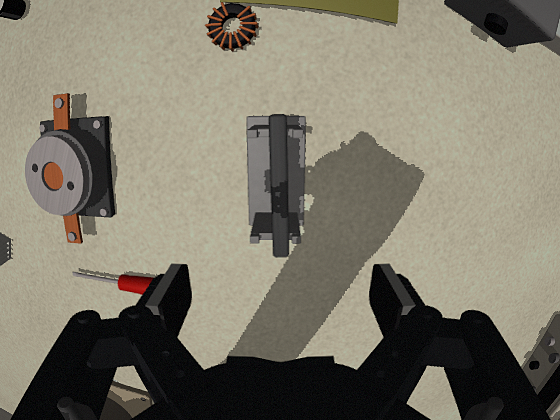

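The crossbar runs from px (278,115) to (281,256), with the clamp at left (ring centre about (54,176), holes (35,168) and (70,186)).

Run:
```python
from h import *
im,p=load('w1')
g=im.max(2)[90:265,225:325]
m=((g<70)*255).astype('uint8')
m=cv2.morphologyEx(m,cv2.MORPH_OPEN,np.ones((9,9)))
n,l,s,c=cv2.connectedComponentsWithStats(m);print(s,c)
cv2.imwrite('pics/m1.png',m)
for a,b in [((278,115),(281,256))]:
    A=onz('wrist',a,.091,p);B=onz('wrist',b,.091,p);print(A,B,(A+B)/2,np.linalg.norm(A-B),np.arctan2(*(A-B)[1::-1]))
for r in range(125,250,8):
    row=m[r-90];x=np.where(row)[0];print(r,x.min()+225 if len(x) else None,x.max()+225 if len(x) else None)
```

```text
[[    0     0   100   175 14906]
 [   44    26    20    65   925]
 [   28    92    46    75  1669]] [[ 48.7006  83.637 ]
 [ 55.3924  60.1892]
 [ 53.3739 131.8945]]
[ 0.626  -0.2569  0.091 ] [ 0.4968 -0.2854  0.091 ] [ 0.5614 -0.2712  0.091 ] 0.13232066412893628 0.21724310442165223
125 273 287
133 273 287
141 278 287
149 277 287
157 274 287
165 274 288
173 269 288
181 None None
189 279 288
197 272 288
205 272 288
213 255 297
221 254 298
229 253 298
237 273 289
245 273 288
```

Run:
```python
from h import *
im,p=load('w1')
g=im.max(2)
print(g[106:122,280]);print(g[244:264,281]);print(g[118,262:298]);print(g[240,262:298])
A=onz('wrist',(279.8,114),.091,p);B=onz('wrist',(280.7,256),.091,p);print(A,B,(A+B)/2,np.linalg.norm(A-B),np.arctan2(*(A-B)[1::-1]))
print(onz('wrist',(272.5,125),.091,p)-onz('wrist',(287.5,125),.091,p))
```

```text
[173 174 172 175 177 180 187 186  37  40  53  61  66  67  64  66]
[ 64  61  63  64  62  63  60  62  63  63  61  57  64 137 191 182 179 182
 181 181]
[140 140 138 137 139 138  95  36  57  68  73  68  66  67  68  71  67  65
  66  64  63  60  55  43  40  69  73  70  72  71  73  73  72  70  69  68]
[193 190 191 191 191 189 191 191 192 201 144  31  57  62  63  60  61  60
  62  63  63  63  63  64  58  43  48 168 209 140  99 116 115 118  87  63]
[ 0.6271 -0.2583  0.091 ] [ 0.4967 -0.2852  0.091 ] [ 0.5619 -0.2717  0.091 ] 0.13316233099022562 0.20337588166171008
[-0.0025  0.0126  0.    ]
```

Request:
move_tool(rows={"increments":[[0,0,0,0.005,0.0015,0.05,1],[0,0,0,0.005,0.0015,0.1,1],[0,0,0,0.005,0.0015,0.13,1],[0,0,0,0.005,0.0015,0.15,1],[0,0,0,0.005,0.0015,0.167,1],[0,0,0,0.005,0.0015,0.167,1],[0,0,0,0.005,0.0015,0.167,0],[0,0,0,0.005,0.0015,0.167,0],[0,0,0,0.005,0.0015,0.167,0],[0,0,0,0.005,0.0015,0.167,0],[0,0,0,0.005,0.0015,0.167,0],[0,0,0,0.005,0.0015,0.167,0],[0,0,0,0.005,0.0015,0.167,0],[0,0,0,0.005,0.0015,0.167,0]]}, grip_n=80)

```text
clock: 3.2
position: [0.5631, -0.2702, 0.0649]
ee_rot: [0.995, 0.1, 0.0, 0.0]
ft_force: [-1.5, 0.9, 5.1]
grip_width: 0.175
grasp_force: 78.7
```

Converted, -1.15 rad / 1.5708 = -0.7321.

Request:
move_tool(rows={"increments":[[0,0,0,0,0,-0.03,0],[0,0,0,0,0,-0.08,0],[0,0,0,0,0,-0.13,0],[0,0,0,0,0,-0.165,0],[0,0,-0.1082,0.017,-0.032,-0.165,0],[0,0,-0.2165,0.034,-0.064,-0.165,0],[0,0,-0.3183,0.051,-0.095,-0.165,0],[0,0,-0.4202,0.068,-0.127,-0.165,0],[0,0,-0.522,0.085,-0.159,-0.165,0],[0,0,-0.6239,0.102,-0.19,-0.165,0],[0,0,-0.7321,0.12,-0.223,-0.165,0],[0,0,-0.7321,0.12,-0.223,-0.165,0],[0,0,-0.7321,0.12,-0.223,-0.165,0],[0,0,-0.7321,0.12,-0.223,-0.165,0],[0,0,-0.7321,0.12,-0.223,-0.165,0]]}, grip_n=80)

```text
clock: 5.08
position: [0.636, -0.0287, 0.2293]
ee_rot: [0.781, 0.624, -0.0, 0.0]
ft_force: [-0.5, -1.0, -3.5]
grip_width: 0.173
grasp_force: 78.5
```

```bash
python3 -c "
from h import *
im,p=shot('w2');print(p, manip.get_obs()['joint_pos'])"
```

```text
(array([ 0.636 , -0.0287,  0.2293]), array([ 0.7813,  0.6242, -0.0002,  0.0001])) [ 0.3617  0.4071 -0.5218  1.4081  0.2027  1.3797 -0.3855]
```

View pics/w2.png

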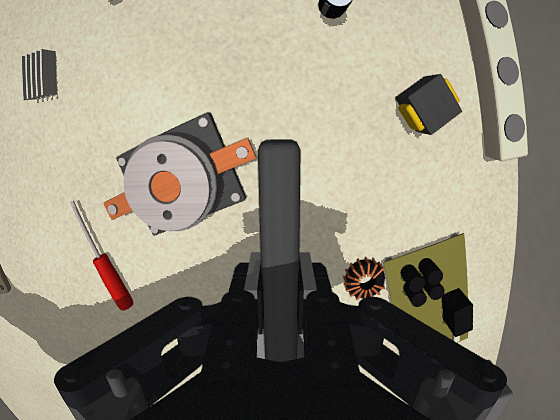

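The ring holes are at px (162,158) and (166,214). The held crossbar's far end is at row ~140, columns 258-300.

Run:
```python
from h import *
im,p=load('w2')
hs=[]
for c in [(162,158),(166,214)]:
    x,y=c;w=im[y-11:y+12,x-11:x+12].max(2).astype(int)
    m=((w<90)*255).astype('uint8');n,l,s,ce=cv2.connectedComponentsWithStats(m)
    k=1+np.argmax(s[1:,4]);pc=ce[k]+[x-11,y-11];h=onz('wrist',pc,.0595,p);hs.append(h);print(pc,s[k],h)
d=hs[0]-hs[1];print('mid',(hs[0]+hs[1])/2,np.linalg.norm(d),np.arctan2(d[1],d[0]))
# outer ring edge: bright mask ellipse
q=cv2.inRange(im,(120,120,120),(255,255,255))
# bar in tool frame
g=im.max(2);print(g[132:148,280]);print(g[160,250:310])
Q=(np.zeros(3),np.array([0,0,0,1.]))
for px in [(280,140),(258,160),(300,160)]: print(onz('wrist',px,-.019-.008,Q))
s=cv2.resize(im[120:250,90:270],None,fx=4,fy=4,interpolation=cv2.INTER_CUBIC);cv2.imwrite('pics/w2c.png',s)
```

```text
[161.2319 158.4493] [ 6  7  9 10 69] [0.5264 0.0255 0.0595]
[166.8095 214.2857] [ 8  7  9  9 63] [ 0.5137 -0.0327  0.0595]
mid [ 0.52   -0.0036  0.0595] 0.05959018500899271 1.3544102198954184
[219 219 220 221 222 223 242 113  26  31  34  49  56  66  65  69]
[178 150 104 107 117 116 148 159  24  50  64  66  68  72  76  79  81  78
  77  75  76  77  76  75  79  78  79  79  80  82  80  76  77  76  76  75
  77  76  74  77  75  76  74  70  72  64  63  57  52  29 100 215 226 220
 220 221 220 220 220 221]
[ 0.0651  0.0012 -0.027 ]
[ 0.0579 -0.0067 -0.027 ]
[ 0.0579  0.0083 -0.027 ]
```

View pics/w2c.png

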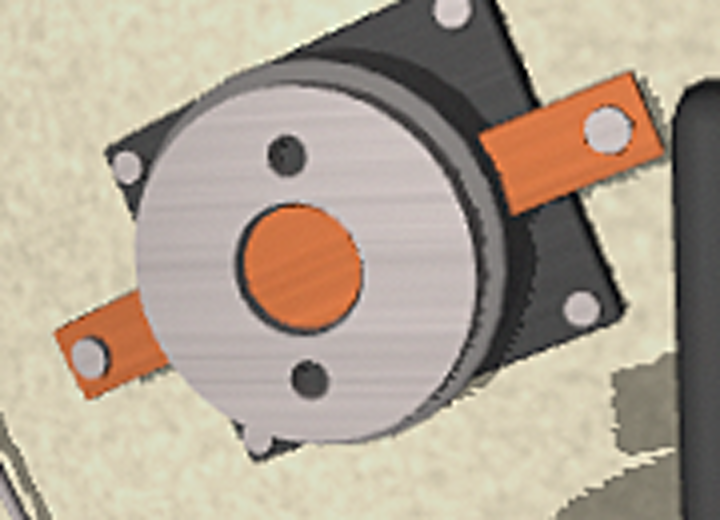

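Converted, -0.006 rad / 1.5708 = -0.0038.

Request:
move_tool(rows={"increments":[[0,0,-0.0038,0.0004,-0.05,0,0],[0,0,-0.0038,0.0004,-0.1,0.02,0],[0,0,-0.0038,0.0004,-0.1196,0.06,0],[0,0,-0.0038,0.0004,-0.1196,0.1,0],[0,0,-0.0038,0.0004,-0.1196,0.117,0],[0,0,-0.0038,0.0004,-0.1196,0.117,0],[0,0,-0.0038,0.0004,-0.1196,0.117,0],[0,0,-0.0038,0.0004,-0.1196,0.117,0]]}, grip_n=80)

```text
clock: 6.12
position: [0.5205, -0.0011, 0.1136]
ee_rot: [0.779, 0.627, 0.001, 0.001]
ft_force: [0.2, 0.8, -3.8]
grip_width: 0.17
grasp_force: 79.1
```

Run:
```python
from h import *
im,p=shot('w3');print(p)
a=manip.camera('scene');t=manip.camera('top');cv2.imwrite('pics/s3.png',a);cv2.imwrite('pics/t3.png',t)
a=cv2.resize(a[150:240,250:350],None,fx=5,fy=5,interpolation=cv2.INTER_CUBIC)
t=cv2.resize(im[100:400,180:380],None,fx=1.5,fy=1.5)
cv2.imwrite('pics/c3.png',np.hstack([a,t]));
```

```text
(array([ 0.5205, -0.0011,  0.1136]), array([0.7789, 0.6271, 0.0008, 0.0007]))
```

View pics/c3.png

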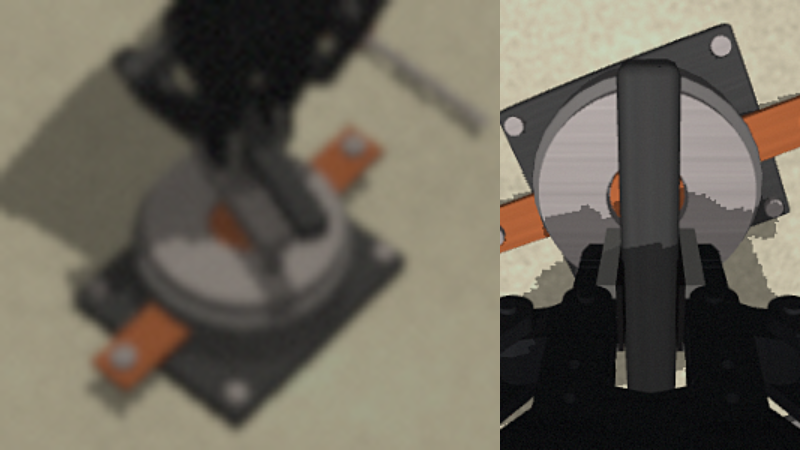

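The wrist view shows the bar centred over the ring (bore edges in px cols ~251/305, ring edges ~207/355 at row ~225). Checking the lateral offset numerically.

Request:
move_tool(rows={"increments":[[0,0,0,0,0,0,0],[0,0,0,0,0,0,0]]})

```text
clock: 6.52
position: [0.5195, -0.0011, 0.1124]
ee_rot: [0.779, 0.627, -0.0, 0.0]
ft_force: [-0.6, 0.1, -4.5]
grip_width: 0.171
grasp_force: 79.1
```

Run:
```python
from h import *
im,p=load('w3');g=im.max(2)
Q=(np.zeros(3),np.array([0,0,0,1.]))
zt=p[0][2]-.0595
for r in (205,212,220): print(r,g[r,196:216],g[r,346:366])
for r,a,b in [(215,251.3,304.7),(215,207,355)]:
    A=onz('wrist',(a,r),zt,Q);B=onz('wrist',(b,r),zt,Q);print(A,B,(A+B)/2)
for a in [(258.3,160),(300,160),(258.3,250),(300,250),(280,140)]:print(onz('wrist',a,-.027,Q))
print(g[160,250:310])
# outer rim: bright-grey ring top far arc
for c in range(225,255,6): print(c,g[130:170,c])
```

```text
205 [ 66  69  69  69  69  67  66  83 114 117 115 111 114 145 173 171 172 170
 171 167] [149 116 103 105 107 104  95 136 174 179 181 187 167 115 106  70  50 144
 209 202]
212 [ 67  68  69  69  69  66  66 111 116 112 110 138 172 170 169 168 168 167
 168 171] [168 170 164 125 100 105 107 110  66  65  66  63  63  65  66  65  64  58
  36 168]
220 [217 166  78  62  66  64 111 114 110 114 163 174 169 171 171 173 169 171
 171 171] [166 162 164 171 135 107 107 107  82  59  64  62  66  67  64  64  66  66
  64  63]
[ 0.0089 -0.0172  0.0541] [0.0089 0.0169 0.0541] [ 0.0089 -0.0001  0.0541]
[ 0.0089 -0.0462  0.0541] [0.0088 0.0498 0.0541] [0.0089 0.0018 0.0541]
[ 0.0579 -0.0066 -0.027 ]
[ 0.0579  0.0083 -0.027 ]
[ 0.0227 -0.0073 -0.027 ]
[ 0.0227  0.0089 -0.027 ]
[ 0.0651  0.0012 -0.027 ]
[125 124 119 115 102  94  81  57  30  50  55  59  63  66  68  70  72  69
  70  67  67  71  69  68  71  69  69  71  73  70  71  71  70  70  69  66
  66  66  70  68  68 
[... 217 characters left out ...]
72  71  60
  42  52  91 115]
231 [199 203 200 200 202 199 200 199 200 200 201 198 198 198 196 202 201 201
 201 204 207 227  89  26  51  66  72  66  66  69  55  42  56 109 119 118
 122 124 120 121]
237 [202 201 201 201 201 199 201 200 200 201 200 203 202 200 201 200 202 205
 213 149  27  41  59  68  71  52  45  43  51  94 118 122 120 120 119 121
 124 121 111  75]
243 [199 201 201 200 204 208 205 203 200 199 198 199 199 201 202 204 220 133
  25  56  65  62  46  46  45  54 101 121 122 123 122 119 122 125 123  99
  63 142 190 181]
249 [208 209 208 211 210 208 205 201 201 201 199 200 201 211 224  61  26  57
  55  46  48  46  54 103 124 124 124 125 123 120 123 120 100  59 110 171
 184 178 177 176]
```

Run:
```python
from h import *
im,p=load('w3');g=im.max(2);Q=(np.zeros(3),np.array([0,0,0,1.]));zt=p[0][2]-.0595
P=[]
for c in (206,):pass
for px in [(243,166.7),(249,163.8),(205.8,220),(207.3,212),(349.8,220),(348.7,212),(209.2,205),(346.3-.3,205)]:
    P.append(onz('wrist',px,zt,Q)[:2])
P=np.array(P);print(P)
A=np.c_[2*P,np.ones(len(P))];s=np.linalg.lstsq(A,(P**2).sum(1),rcond=None)[0];print(s[:2],np.sqrt(s[2]+s[0]**2+s[1]**2))
# fixed radius
from scipy.optimize import least_squares
print(least_squares(lambda c:np.hypot(*(P-c).T)-.048,[0,0]).x, least_squares(lambda c:np.hypot(*(P-c).T)-.0475,[0,0]).x)
```

```text
[[ 0.0403 -0.0215]
 [ 0.042  -0.0178]
 [ 0.0054 -0.0472]
 [ 0.0109 -0.0458]
 [ 0.0054  0.0465]
 [ 0.0109  0.0454]
 [ 0.0157 -0.0442]
 [ 0.0156  0.0433]]
[-0.0021 -0.0003] 0.047407153348231854
[-0.0031 -0.0004] [-0.0023 -0.0003]
```

Request:
move_tool(rows={"increments":[[0,0,0,-0.001,0,0,0],[0,0,0,-0.001,0,0.004,0],[0,0,0,-0.001,0,0.007,0],[0,0,0,-0.001,0,0.009,0],[0,0,0,-0.001,0,0.01,0],[0,0,0,-0.001,0,0.01,0]]})

```text
clock: 7.28
position: [0.5192, -0.002, 0.1022]
ee_rot: [0.779, 0.627, -0.0, -0.0]
ft_force: [0.0, 0.3, -2.6]
grip_width: 0.167
grasp_force: 79.2
```

```bash
python3 -c "
from h import *
o=manip.get_obs();print(o['position'],o['ee_rot'],o['ft_force'],o['torque'])"
```

```text
[ 0.5192 -0.002   0.1022] [ 0.7789  0.6272 -0.     -0.    ] [ 0.0487  0.2967 -2.5511] [ 0.0694 -0.013  -0.0654]
```

Request:
move_tool(rows={"increments":[[0,0,0,0,0,0.002,0],[0,0,0,0,0,0.0035,0],[0,0,0,0,0,0.0048,0],[0,0,0,0,0,0.0048,0],[0,0,0,0,0,0.0048,0]]})

```text
clock: 7.9
position: [0.5193, -0.002, 0.0975]
ee_rot: [0.779, 0.627, 0.0, 0.0]
ft_force: [-0.2, 1.7, -3.4]
grip_width: 0.166
grasp_force: 79.4
```

Converted, 1.18 rad / 1.5708 = 0.7512.

Request:
move_tool(rows={"increments":[[0,0,0.0637,0,0.0001,0,0],[0,0,0.1401,0,0.0003,0,0],[0,0,0.2165,-0.0001,0.0005,0,0],[0,0,0.2928,-0.0002,0.0007,0,0],[0,0,0.3692,-0.0003,0.0008,0,0],[0,0,0.4456,-0.0004,0.001,0,0],[0,0,0.522,-0.0005,0.0011,0,0],[0,0,0.5984,-0.0006,0.0012,0,0],[0,0,0.6748,-0.0008,0.0013,0,0],[0,0,0.713,-0.0009,0.0014,0,0],[0,0,0.7512,-0.001,0.0014,0,0],[0,0,0.7512,-0.001,0.0014,0,0],[0,0,0.7512,-0.001,0.0014,0,0]]}, grip_n=120)

```text
clock: 9.52
position: [0.5205, -0.0031, 0.0976]
ee_rot: [0.996, 0.089, 0.0, -0.0]
ft_force: [0.7, 1.4, -1.8]
grip_width: 0.161
grasp_force: 117.1
```

```bash
python3 -c "
from h import *
o=manip.get_obs();q=o['ee_rot'];print(2*np.arctan2(q[1],q[0]),o['position'],o['ft_force'],o['torque'],o['joint_pos'])"
```

```text
0.17728767609729215 [ 0.5205 -0.0031  0.0976] [ 0.7201  1.3628 -1.8075] [ 0.5154 -0.0873  0.0769] [ 0.278   0.2535 -0.4031  1.8738  0.1144  1.0364 -1.5655]
```

Converted, 0.11 rad / 1.5708 = 0.07.

Request:
move_tool(rows={"increments":[[0,0,0.0191,0,0,0,0],[0,0,0.0382,0,0,0,0],[0,0,0.0573,0,0,0,0],[0,0,0.07,0,0,0,0],[0,0,0.07,0,0,0,0],[0,0,0.07,0,0,0,0]]})

```text
clock: 10.28
position: [0.5206, -0.0032, 0.0976]
ee_rot: [0.999, 0.033, 0.0, 0.0]
ft_force: [1.8, 3.3, -2.6]
grip_width: 0.162
grasp_force: 117.4
```

```bash
python3 -c "
from h import *
o=manip.get_obs();q=o['ee_rot'];print(2*np.arctan2(q[1],q[0]),o['position'],o['ft_force'],o['torque'])"
```

```text
0.06635700698444584 [ 0.5206 -0.0032  0.0976] [ 1.7667  3.3    -2.6249] [ 0.7619 -0.2847  0.465 ]
```

Converted, 0.04 rad / 1.5708 = 0.0255.

Request:
move_tool(rows={"increments":[[0,0,0.0127,0,0,0,0],[0,0,0.0255,0,0,0,0],[0,0,0.0255,0,0,0,0],[0,0,0.0255,0,0,0,0]]})

```text
clock: 10.78
position: [0.5206, -0.0033, 0.0976]
ee_rot: [1.0, 0.013, 0.0, 0.0]
ft_force: [2.9, 2.1, -1.1]
grip_width: 0.162
grasp_force: 120.6
```

```bash
python3 -c "
from h import *
o=manip.get_obs();q=o['ee_rot'];print(2*np.arctan2(q[1],q[0]),o['position'],o['ft_force'],o['torque'])"
```

```text
0.026389939422026956 [ 0.5206 -0.0033  0.0976] [ 2.934   2.0671 -1.1457] [ 0.4772 -0.4758  1.6924]
```

Converted, -0.174 rad / 1.5708 = -0.1108.

Request:
move_tool(rows={"increments":[[0,0,-0.0255,0,0,0,0],[0,0,-0.0446,0,0,0,0],[0,0,-0.0446,0,0,0,0],[0,0,-0.0446,0,0,-0.005,0],[0,0,-0.0446,0,0,-0.012,0],[0,0,-0.0446,0,0,-0.03,0],[0,0,-0.0446,0,0,-0.07,0],[0,0,-0.0446,0,0,-0.11,0],[0,0,-0.0637,0.008,0.05,-0.115,0],[0,0,-0.0828,0.015,0.1,-0.115,0],[0,0,-0.0955,0.022,0.15,-0.115,0],[0,0,-0.1108,0.03,0.2,-0.115,0],[0,0,-0.1108,0.0355,0.25,-0.115,0],[0,0,-0.1108,0.0355,0.268,-0.115,0],[0,0,-0.1108,0.0355,0.268,-0.115,0],[0,0,-0.1108,0.0355,0.268,-0.115,0],[0,0,-0.1108,0.0355,0.268,-0.115,0]]}, grip_n=80)

```text
clock: 12.9
position: [0.5632, -0.2686, 0.213]
ee_rot: [0.995, 0.101, 0.0, -0.0]
ft_force: [0.1, 0.6, -4.2]
grip_width: 0.164
grasp_force: 116.9
```

Run:
```python
from h import *
im,p=shot('w4');print(p)
t=manip.camera('top');cv2.imwrite('pics/t4.png',t)
t=cv2.resize(t[190:290,240:340],None,fx=4,fy=4,interpolation=cv2.INTER_CUBIC)
cv2.imwrite('pics/c4.png',np.hstack([t,cv2.resize(im[60:360,20:360],(400,353))[:353].copy() if 0 else cv2.copyMakeBorder(cv2.resize(im[60:360,20:360],(400,353)),0,47,0,0,cv2.BORDER_CONSTANT)]))
```

```text
(array([ 0.5632, -0.2686,  0.213 ]), array([ 0.9949,  0.1008,  0.0002, -0.0001]))
```

View pics/c4.png

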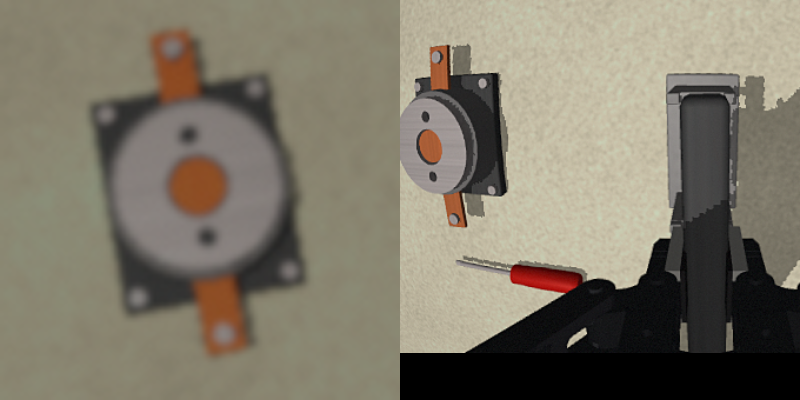

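Top crop: the holes (188,133)/(207,237) line up with the bus bars, so the ring is locked. The wrist crop shows the spanner straight over the rest. Lowering it now.

Request:
move_tool(rows={"increments":[[0,0,0,0,0.0016,0.04,0],[0,0,0,0,0.0016,0.08,0],[0,0,0,0,0.0016,0.11,0],[0,0,0,0,0.0016,0.13,0],[0,0,0,0,0.0016,0.14,0],[0,0,0,0,0.0016,0.145,0],[0,0,0,0,0.0016,0.1475,0],[0,0,0,0,0.0016,0.1475,0],[0,0,0,0,0.0016,0.1475,0]]}, grip_n=80)

```text
clock: 14.12
position: [0.5635, -0.2721, 0.0656]
ee_rot: [0.995, 0.1, 0.0, 0.0]
ft_force: [0.3, 0.0, -3.2]
grip_width: 0.162
grasp_force: 117.1
```

Request:
move_tool(rows={"increments":[[0,0,0,0,0,0.0007,0],[0,0,0,0,0,0.0007,0],[0,0,0,0,0,0.0007,0.3],[0,0,0,0,0,0.0007,0.5],[0,0,0,0,0,0.0007,1],[0,0,0,0,0,0.0007,1],[0,0,0,0,0,0.0007,1],[0,0,0,0,0,0.0007,1],[0,0,0,0,0,-0.02,1],[0,0,0,0,0,-0.06,1],[0,0,0,0,0,-0.11,1],[0,0,0,0,0,-0.16,1],[0,0,0,0,0,-0.166,1],[0,0,0,0,0,-0.166,1],[0,0,0,0,0,-0.166,1]]}, grip_n=40)

```text
clock: 16.0
position: [0.5625, -0.2716, 0.2298]
ee_rot: [0.995, 0.1, -0.001, -0.0]
ft_force: [-0.7, -0.3, -0.0]
grip_width: 0.997
grasp_force: 0.0
```

Run:
```python
from h import *
im,p=shot('w5');print(p)
cv2.imwrite('pics/s5.png',manip.camera('scene'))
```

```text
(array([ 0.5625, -0.2716,  0.2298]), array([ 0.995 ,  0.0998, -0.0009, -0.0005]))
```

View pics/w5.png

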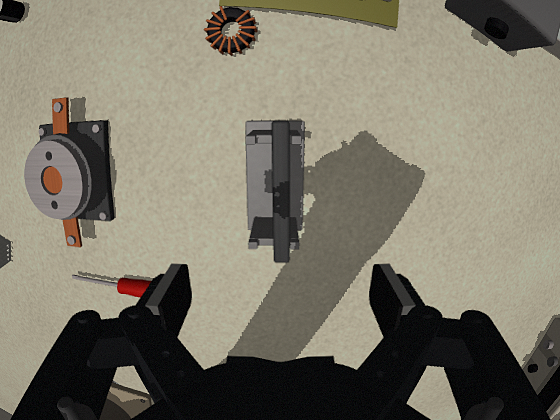

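The spanner hangs as before (bar at px (280,121)-(281,262)) and the ring's holes are in line with the bars. Moving on to the isolator.

Request:
move_tool(rows={"increments":[[0,0,0,0.005,-0.06,-0.02,1],[0,0,0,0.01,-0.12,-0.02,0],[0,0,0,0.015,-0.18,-0.02,0],[0,0,0,0.02,-0.24,-0.02,0],[0,0,0,0.025,-0.3,-0.02,0],[0,0,0,0.03,-0.36,-0.02,0],[0,0,0,0.035,-0.42,-0.02,0],[0,0,0,0.04,-0.48,-0.02,0],[0,0,0,0.045,-0.536,-0.02,0],[0,0,0,0.045,-0.536,-0.02,0],[0,0,0,0.045,-0.536,-0.02,0],[0,0,0,0.045,-0.536,-0.02,0]]}, grip_n=40)

```text
clock: 17.6
position: [0.5014, 0.2608, 0.2507]
ee_rot: [0.995, 0.099, -0.0, 0.0]
ft_force: [-0.1, 0.3, -0.1]
grip_width: -0.001
grasp_force: 0.0
```

Run:
```python
from h import *
im,p=shot('w6');print(p)
```

```text
(array([0.5014, 0.2608, 0.2507]), array([ 0.9951,  0.0985, -0.0002,  0.0004]))
```

View pics/w6.png

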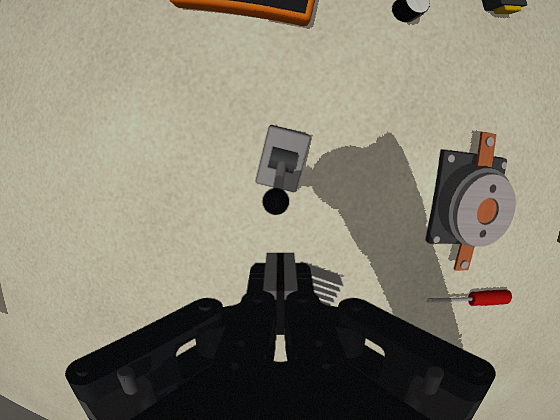

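Ball at px (276,201); block top corners ≈ (270,125),(312,136),(300,191),(257,182).

Run:
```python
from h import *
im,p=load('w6')
b=onz('wrist',(276,201),.092,p)
c=np.array([onz('wrist',x,.025,p) for x in [(270,125),(312,136),(300,191),(257,182)]])
print('ball',b,'corners',c,'centre',c.mean(0))
d=(c[0]+c[1]-c[2]-c[3])/2;print('x axis',d,np.arctan2(d[1],d[0]))
print('ball-centre',b-c.mean(0))
```

```text
ball [0.4895 0.2609 0.092 ] corners [[0.5556 0.2815 0.025 ]
 [0.5528 0.2326 0.025 ]
 [0.4871 0.2325 0.025 ]
 [0.4879 0.2838 0.025 ]] centre [0.5208 0.2576 0.025 ]
x axis [ 0.0667 -0.0011  0.    ] -0.016253663175737097
ball-centre [-0.0313  0.0033  0.067 ]
```

Converted, 0.257 rad / 1.5708 = 0.1636.

Request:
move_tool(rows={"increments":[[0,0,0.0828,-0.04,-0.008,0,0],[0,0,0.1636,-0.0547,-0.0121,0,0],[0,0,0.1636,-0.0547,-0.0121,0.02,0],[0,0,0.1636,-0.0547,-0.0121,0.06,0],[0,0,0.1636,-0.0547,-0.0121,0.11,0],[0,0,0.1636,-0.0547,-0.0121,0.15,0],[0,0,0.1636,-0.0547,-0.0121,0.178,0],[0,0,0.1636,-0.0547,-0.0121,0.178,0],[0,0,0.1636,-0.0547,-0.0121,0.178,0]]})

```text
clock: 18.77
position: [0.4457, 0.2634, 0.0743]
ee_rot: [1.0, -0.029, 0.001, -0.0]
ft_force: [0.2, 0.1, 0.3]
grip_width: 0.001
grasp_force: 0.0
```

Request:
move_tool(rows={"increments":[[0,0,0,0.01,0,0,0],[0,0,0,0.02,0,0,0],[0,0,0,0.03,0,0,0],[0,0,0,0.04,0,0,0],[0,0,0,0.05,0,0,0],[0,0,0,0.06,0,0,0],[0,0,0,0.07,0,0,0],[0,0,0,0.078,0,0,0],[0,0,0,0.083,0,0,0],[0,0,0,0.083,0,0,0],[0,0,0,0.083,0,0,0]]})

```text
clock: 20.15
position: [0.5277, 0.2587, 0.0731]
ee_rot: [1.0, -0.028, 0.0, -0.0]
ft_force: [-0.3, 0.4, -0.4]
grip_width: -0.002
grasp_force: 0.0
```

Request:
move_tool(rows={"increments":[[0,0,0,0.003,0,0,0],[0,0,0,0.006,0,0,0],[0,0,0,0.006,0,0,0],[0,0,0,0.006,0,0,0]]})

```text
clock: 20.65
position: [0.5321, 0.2585, 0.0727]
ee_rot: [1.0, -0.028, -0.001, 0.0]
ft_force: [-7.7, -0.4, 2.3]
grip_width: -0.001
grasp_force: 4.1
```

Request:
move_tool(rows={"increments":[[0,0,0,0.003,0,0,0],[0,0,0,0.005,0,0,0],[0,0,0,0.005,0,0,0],[0,0,0,0.005,0,0,0]]})

```text
clock: 21.15
position: [0.5331, 0.2587, 0.0722]
ee_rot: [1.0, -0.027, -0.005, 0.001]
ft_force: [-24.9, -2.5, 14.6]
grip_width: -0.001
grasp_force: 14.4
```

Request:
move_tool(rows={"increments":[[0,0,0,-0.02,0,0,0],[0,0,0,-0.06,0,0,0],[0,0,0,-0.08,0,-0.03,0],[0,0,0,-0.08,0,-0.09,0],[0,0,0,-0.06,0,-0.15,0],[0,0,0,-0.05,0,-0.18,0],[0,0,0,-0.05,0,-0.18,0],[0,0,0,-0.05,0,-0.18,0]]})

```text
clock: 22.15
position: [0.4884, 0.2607, 0.2522]
ee_rot: [1.0, -0.029, -0.0, 0.0]
ft_force: [0.0, 0.1, -0.2]
grip_width: 0.002
grasp_force: 0.0
```

Run:
```python
from h import *
im,p=shot('w7');s=manip.camera('scene');print(p)
cv2.imwrite('pics/c7.png',np.hstack([im[60:300,180:420],cv2.resize(s[100:340,130:450],None,fx=1,fy=1)]))
```

```text
(array([0.4884, 0.2607, 0.2522]), array([ 0.9996, -0.0285, -0.0004,  0.0003]))
```

View pics/c7.png

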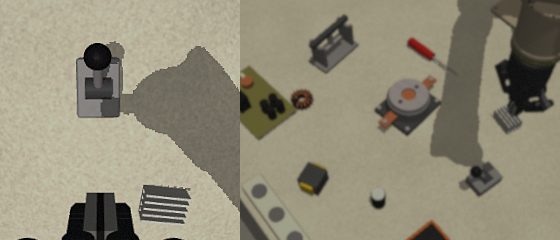

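The ball is now at crop px (97,57), which is px (277,117) in the full picture and past the block on its +x side. The spanner is on its rest, and nothing touches the robot.

Run:
```python
from h import *
im,p=load('w7');print(onz('wrist',(277,117),.092,p)-[.5208,.2576,0])
print(manip.hand_in())
```

```text
[0.0363 0.0007 0.092 ]
the job is handed in; nothing more can be done
None
```

The job is done and handed in at about 22 s: the ring was turned to its stop, the spanner hangs released on its rest, and the isolator is thrown (lever ball measured 36 mm past the base centre, full throw being 38 mm); no judging result came back.

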